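# Ready to reconstitute a dried extract

## Task

Take the open glass tube out of the dry block heater and lower it, mouth up, into any free hole of the tube rack until it stands fully down, then let it go. Then lift the pipette out of its stand, carry it over the things on the bench and finish while still holding it in the gripper, upright and still, with its tip centred about 1 cm above the mouth of that tube, ready to dispense. Do not let the tube fall, never touch the tube with the pipette, and leave the capped tubes, the solvent bottle and the tip box where they stand.

Things in the scene. Friction and masses are not known exactly. Their poses are not given: they have to be found in the camera images.
- tube: The open tube: amber glass, round, 16 mm outside and 13 mm inside diameter, 100 mm long, about 18 g, no cap. Starts upright in one of the heater's four wells, bottom 53 mm and mouth 153 mm above the bench. Origin at the centre of its bottom, z axis along the tube towards the mouth.
- tube_mouth (a point): Centre of the open tube's mouth (its top rim), 100 mm from its bottom.
- heater: Dry block heater, cold, fixed: cream housing 150 (its x) x 110 mm, keypad at its -x end; aluminium block with top 95 mm above the bench and four 17.5 mm wells 42 mm deep at x = -8 and 32, y = -20 and 20 mm. The open tube is at (-8, -20) and the capped one at (32, 20), or the other way round. Origin on the bench under the housing.
- rack: White plastic rack, fixed, base 64 x 150 mm, top 60 mm above the bench. Row of four 18 mm holes along its y at -54 (capped tube), -18, 18, 54 mm (free); the middle tier (18 to 22 mm up) has the same holes. A tube fully down has its bottom 6 mm and mouth 106 mm above the bench. Fingers closing along the rack's x (across the row) have room. Origin on the bench under its centre.
- rack_hole1 (a point): Centre of a free rack hole at the top face, 60 mm above the bench, next to the capped tube.
- rack_hole2 (a point): Centre of the next free rack hole, at the top face.
- rack_hole3 (a point): Centre of the last free rack hole, at the top face, farthest from the capped tube.
- pipette: Short pipette with tip fitted, 170 mm long, about 60 g. From the tip's end up: tip and shaft, at most 12.4 mm across, to 100 mm; collar 27 mm across to 105; flat-sided handle 26 (its x) x 24 mm (its y) to 157; button 18 mm across to 170. A finger hook juts 30 mm to its -x at 140 to 154 mm: grip across y. Hangs upright in the stand. Origin at the tip's end, z upward along the pipette.
- pipette_tip (a point): The very end of the pipette's tip (the end is 2.4 mm across).
- pipette_grip (a point): Middle of the pipette's handle, on its axis, 130 mm above the tip's end: where to grip it.
- stand: Pipette stand, fixed: base 90 x 124 mm, clear end walls, top plate 64 x 120 mm with its top 120 mm above the bench and two 18 mm holes at y = -30 and +30 mm. The pipette hangs in the one at y = -30 mm and comes out straight up once raised 105 mm; the other is empty. Origin on the bench under its centre.
- bottle: Amber solvent bottle, 56 mm diameter, 105 mm tall, stands on the bench to one side of the rack. Origin at the centre of its underside. An obstacle, not to be moved.
- tipbox: Closed box of pipette tips, 120 x 80 mm, 62 mm tall, stands on the bench to the other side of the rack. Origin at the centre of its underside. An obstacle, not to be moved.
- capped_rack: Tube like the open one but closed by a white cap 18.4 mm across, 108 mm long in all, in the rack's end hole, its top 114 mm above the bench. Origin at its bottom. Not to be moved.
- capped_heater: The same kind of capped tube, standing in the heater, its top 161 mm above the bench. Origin at its bottom. Not to be moved.

How it is judged (in metres and radians):
On the way, in this order (a step that is already met when the one before it is completed fails the run):
1. the open tube stands fully down in a free hole of the rack, let go ((horizontal distance between tube and rack_hole1 below 0.006 m or horizontal distance between tube and rack_hole2 below 0.006 m or horizontal distance between tube and rack_hole3 below 0.006 m) and z of tube in the frame of rack below 0.011 m and angle between tube's own z axis and vertical below 0.08 rad and contact force between tube and the fingers below 0.1 N and linear speed of tube below 0.03 m/s), for 0.3 s.
2. the pipette is lifted out of its stand in the gripper, its tip above the stand's plate (z of pipette_tip in the frame of stand above 0.12 m and contact force between pipette and the fingers above 0.5 N), for 0.1 s.
At the end, for the whole second after the job is handed in: Tube let go, upright (0.08 rad) and fully down (bottom under 11 mm) in a free rack hole. Pipette held by the fingers alone, still, upright (0.15 rad), tip within 5 mm of the mouth's axis and 2.5 to 20 mm above it, touching nothing. Bottle, tip box, capped tubes within 15 mm of their places, upright ((horizontal distance between tube and rack_hole1 below 0.006 m or horizontal distance between tube and rack_hole2 below 0.006 m or horizontal distance between tube and rack_hole3 below 0.006 m) and z of tube in the frame of rack below 0.011 m and angle between tube's own z axis and vertical below 0.08 rad and contact force between tube and the fingers below 0.1 N and horizontal distance between pipette_tip and tube_mouth below 0.005 m and z of pipette_tip in the frame of tube between 0.1025 and 0.12 m and angle between each of pipette, bottle, tipbox, capped_rack, capped_heater's own z axis and vertical below 0.15 rad and linear speed of pipette below 0.02 m/s and angular speed of pipette below 0.15 rad/s and contact force between pipette and the fingers above 0.5 N and contact force between pipette and tube below 0.05 N and contact force between pipette and rack below 0.05 N and distance of each of bottle, tipbox, capped_rack, capped_heater from where it was at the start of the episode below 0.015 m); the arm keeps its last pose, push and grip.
It fails at once if the bottle, the tip box or a capped tube is shifted by 15 mm or tipped (distance of any of bottle, tipbox, capped_rack, capped_heater from where it was at the start of the episode above 0.015 m or angle between any of bottle, tipbox, capped_rack, capped_heater's own z axis and vertical above 0.15 rad).
It fails at once if the pipette touches the open tube (contact force between pipette and tube above 0.2 N).
It fails at once if the tube is let fall (faster than 0.6 m/s out of the fingers, a fall of about 2 cm) (linear speed of tube above 0.6 m/s and contact force between tube and the fingers below 0.1 N).
It also fails if it takes over 53 s, if anything falls off the work surface, if the arm or the gripper's body presses on something with over 40 N, if the wrist force passes 120 N, or if a joint passes its speed limit or range.

## Robot

A 6-joint arm with a two-finger parallel gripper is mounted at the origin on the work surface. World frame = base frame: x ahead of the robot, y to its left, z up, the work surface at z = 0. Lengths are in mm, angles in rad, forces in N, time in s.
With the tool pointing down it reaches from about 400 to 825 mm from the base axis. Payload 7 kg.
Tool frame: the origin (TCP) lies at the very end of the fingers, on their centre line; the grasp point (between the pads) lies 19 mm behind it; z points along the fingers, y is the line along which they close (so a half turn about z gives the same grasp; the last joint's range is limited). The gripper opens to 88 mm and grips with 3 to 60 N. Pads are 19 mm wide; open, the fingers measure 130 mm over their backs; the gripper's body (78 mm by 193 mm) begins 47 mm behind the grasp point.
Start: joints at [0.288, 0.359, 0.012, 0, -1.224, -0.288], TCP at [674.978, -0.019, 226.561] pointing down, gripper open.
Joint ranges: [-3.07, 3.07], [-1.43, 2.12], [-1.02, 1.25], [-3.03, 1.67], [-3.05, -0], [-3.03, 3.03]. Speed limits (rad/s): [2.39, 2.39, 3.01, 3.14, 3.14, 3.14].

## Interface

Orientations are given as a unit quaternion [x, y, z, w].
In Python, from plant import bot gives the robot as it stands. Calls block until the motion is done:
- bot.move_ptp(position, orientation): joint-space move of the TCP to a pose.
- bot.line_to(position, velocity=150, ori=None): straight line of the TCP; ori=None keeps the orientation; velocity is the mean speed in mm/s.
- bot.move_joints(angles): joint-space move.
- bot.move_gripper(opening, force=None): finger opening in mm; force is the grip in N (None keeps the last); returns when the fingers have stopped.
- bot.pause(seconds).
- bot.solve_ik(position, orientation): joint angles nearest the present ones, or None.
- bot.read_state(): the state.
- bot.camera(name): name is "scene" or "side" or "wrist"; returns the picture (384x512x3 uint8, red, green, blue); there is no depth.
- bot.get_calibration(name): a dict with "fx", "fy", "cx", "cy" (pixels), "view" (4x4, takes a point from world to camera coordinates); the wrist camera has in their place "T_tool_cam" (4x4, takes a point from camera to tool coordinates, whose origin is the TCP and whose axes are the flange's). Camera axes: x right, y up, looking along -z (the intrinsics and any distortion apply to the point x, -y, -z); pixel columns grow to the right and rows downward; lengths in mm; the calibration is good to about 2 mm. A picture is of the moment at which its call begins: read the wrist's pose just before it. get_calibration takes no time and is no camera call.
A pose or a line that the arm cannot do raises bot.Unreachable and nothing moves.
- bot.close_job(): hands the job in; it is judged then, once.
The state is a dict: "t": time; "joint_pos": joint angles; "qvel": joint speeds; "tau": joint torques, N m; "tcp_pos": TCP position; "eef_rot": TCP orientation; "contact_force": force on the tool from outside, world axes, zero at the start; "moment": the same for the moment, N m; "width": finger opening in mm; "finger_force": force on a finger pad.
Only numpy, scipy, OpenCV 4.12 (cv2) and the standard library are available. Lean on these libraries where they do the work, as an engineer would, in place of code of your own. Each camera call takes 0.05 s, during which the arm holds its last target. There are 200 camera calls.

## Working session

There is one attempt and no reset: what is moved stays moved. The work goes in short steps, each a Python script; the robot and the scene stay as the last script left them, time stands still between calls to the robot, and variables do not carry over. Pictures are saved under pics/ and viewed, at most 10 in all, crops included, and the job is handed in when it is done.

```bash
ls; mkdir -p pics; python3 - <<'E'
from plant import bot
import cv2,numpy as np
np.set_printoptions(precision=4,suppress=True)
for n in ["scene","side","wrist"]:
    im=bot.camera(n); cv2.imwrite(f"pics/{n}0.png",im[:,:,::-1])
    print(n,bot.get_calibration(n))
s=bot.read_state(); print(s)
a=cv2.imread("pics/scene0.png");b=cv2.imread("pics/side0.png")
E
```

```text
pics
scene {'fx': 437.55676146977135, 'fy': 437.55676146977135, 'cx': 248.66840292808487, 'cy': 188.92312740664937, 'view': array([[   -0.6981,     0.7159,     0.0143,   365.6628],
       [   -0.3711,    -0.3788,     0.8478,    89.4711],
       [    0.6123,     0.5865,     0.5301, -1409.0491],
       [    0.    ,     0.    ,     0.    ,     1.    ]])}
side {'fx': 389.7785297889153, 'fy': 389.7785297889153, 'cx': 253.88681565064965, 'cy': 194.44019095000112, 'view': array([[   0.7358,   -0.6769,    0.0177, -397.9235],
       [   0.461 ,    0.5199,    0.7191, -305.1573],
       [  -0.496 ,   -0.521 ,    0.6947, -808.2727],
       [   0.    ,    0.    ,    0.    ,    1.    ]])}
wrist {'fx': 346.27474237419614, 'fy': 346.27474237419614, 'cx': 257.83826642648586, 'cy': 186.3846950306039, 'T_tool_cam': array([[  -0.0009,    0.9511,    0.3089,   84.8795],
       [   1.    ,    0.0005,    0.0011,   -0.9536],
       [   0.0009,    0.3089,   -0.9511, -156.7429],
       [   0.    ,    0.    ,    0.    ,    1.    ]])}
{'t': 0.15, 'joint_pos': array([ 0.2881,  0.3592,  0.0113, -0.0002, -1.2241, -0.2881]), 'qvel': array([ 0.0015, -0.0027,  0.0041,  0.0004, -0.0001,  0.001 ]), 'tau': array([  0.0001, -58.3275,  29.329 ,   7.0012,   0.0088,  -0.0001]), 'tcp_pos': array([674.6454,  -0.029 , 225.8696]), 'eef_rot': array([-0.7071,  0.7071,  0.0004, -0.0005]), 'contact_force': array([-1.0007, -0.1095,  0.1359]), 'moment': array([-0.0068, -0.0152,  0.0132]), 'finger_force': 0.0, 'width': 87.62428466704777}
```

```bash
python3 - <<'E'
import cv2
for n in ["scene","side"]:
    a=cv2.imread(f"pics/{n}0.png"); cv2.imwrite(f"pics/{n}0b.png",cv2.resize(a,(800,600),interpolation=cv2.INTER_CUBIC))
E
```

```text
(no output)
```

View pics/scene0b.png

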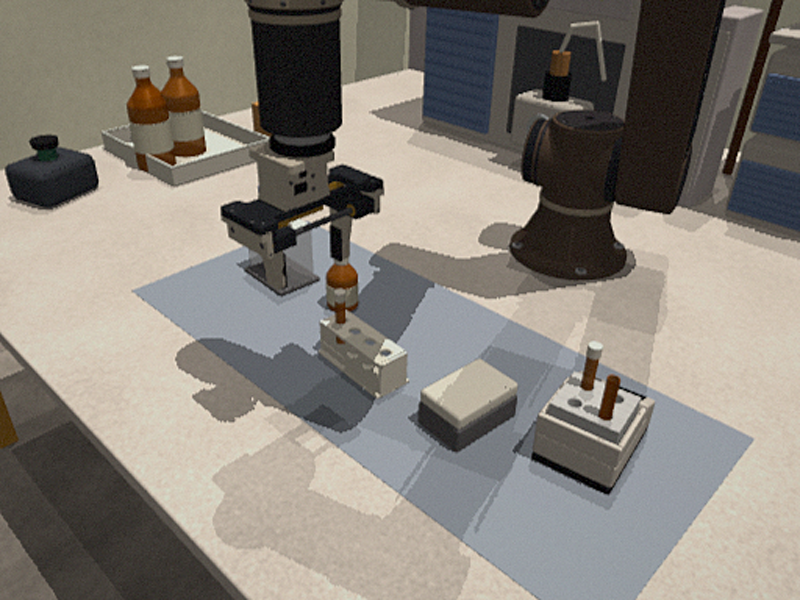

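View pics/side0b.png

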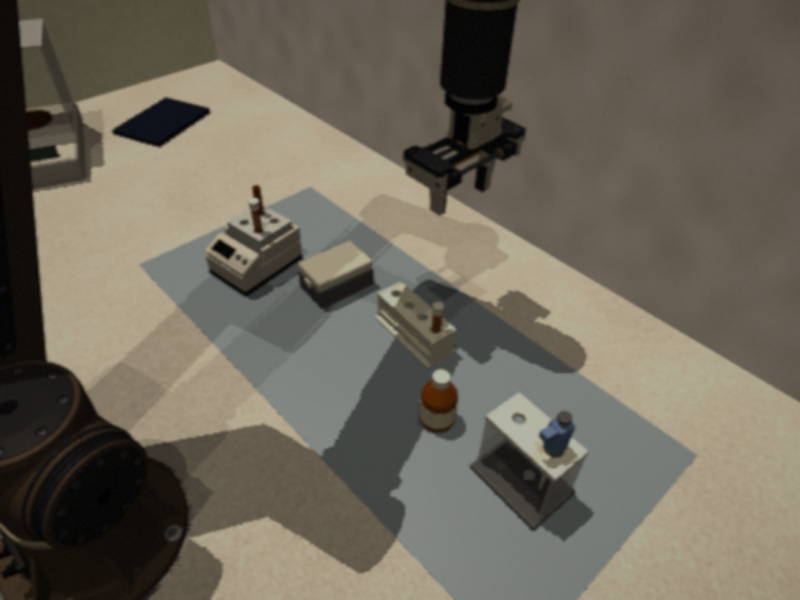

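The scene view shows the heater at right (open tube mouth at about (612,378), capped top at (594,346)), with the tip box and rack (free holes at (355,332)…(387,352)) to its left. The side view shows the open mouth at (257,188), the rack holes at (397,293), (409,304) and (422,317), the stand's empty hole at (519,418), and the pipette button at (565,416) with its hook towards the lower left.

```bash
cat > h.py <<'E'
from plant import bot
import cv2,numpy as np
from scipy.spatial.transform import Rotation as R
np.set_printoptions(precision=1,suppress=True)
def cam(n,s=None):
    c=bot.get_calibration(n)
    if n!="wrist": return c,np.linalg.inv(c["view"])
    T=np.eye(4);T[:3,:3]=R.from_quat(s["eef_rot"]).as_matrix();T[:3,3]=s["tcp_pos"]
    return c,T@c["T_tool_cam"]
def back(n,u,v,z,s=None):
    c,W=cam(n,s)
    d=W[:3,:3]@[(u-c["cx"])/c["fx"],-(v-c["cy"])/c["fy"],-1]
    o=W[:3,3]; return o+d*(z-o[2])/d[2]
def proj(n,p,s=None):
    c,W=cam(n,s); q=np.linalg.inv(W)@np.r_[p,1]
    return np.array([c["cx"]-c["fx"]*q[0]/q[2],c["cy"]+c["fy"]*q[1]/q[2]])
def down(yaw):
    "tool down; yaw = world angle of closing (y) axis"
    y=np.array([np.cos(yaw),np.sin(yaw),0]);z=np.array([0,0,-1.])
    return R.from_matrix(np.c_[np.cross(y,z),y,z]).as_quat()
def shot(n,name,k=1.5625):
    s=bot.read_state(); im=bot.camera(n)
    cv2.imwrite(f"pics/{name}.png",cv2.resize(im[:,:,::-1],None,fx=k,fy=k,interpolation=cv2.INTER_CUBIC))
    np.savez(f"pics/{name}.npz",tcp_pos=s["tcp_pos"],eef_rot=s["eef_rot"]); return s
E
python3 - <<'E'
from h import *
k=1.5625
for n,l in {"scene":[("open",612,378,153),("capH",594,346,161),("r1",355,332,60),("r2",370,342,60),("r3",387,352,60),("capR",340,293,114)],
 "side":[("open",257,188,153),("capH",255,203,161),("r3",397,293,60),("r2",409,304,60),("r1",422,317,60),("capR",437,308,114),("empty",519,418,120),("pip",565,416,190),("bottle",441,376,105),
 ("heatBL",208,256,30)]}.items():
    for m,u,v,z in l: print(n,m,back(n,u/k,v/k,z))
s=bot.read_state(); print(R.from_quat(s["eef_rot"]).as_matrix())
E
```

```text
scene open [501.7 348.2 153. ]
scene capH [470.  304.2 161. ]
scene r1 [564.7 -33.4  60. ]
scene r2 [566.5   1.5  60. ]
scene r3 [566.2  37.   60. ]
scene capR [562.3 -68.4 114. ]
side open [501.3 344.  153. ]
side capH [466.4 295.  161. ]
side r3 [571.2  33.9  60. ]
side r2 [567.9  -0.2  60. ]
side r1 [562.6 -37.7  60. ]
side capR [555.1 -75.7 114. ]
side empty [ 483.3 -299.2  120. ]
side pip [ 479.4 -358.6  190. ]
side bottle [ 466.7 -172.1  105. ]
side heatBL [390.8 376.7  30. ]
[[-0. -1. -0.]
 [-1.  0. -0.]
 [ 0.  0. -1.]]
```

```bash
python3 - <<'E'
from h import *
a=cv2.imread("pics/wrist0.png"); cv2.imwrite("pics/wrist0b.png",cv2.resize(a,(800,600),interpolation=cv2.INTER_CUBIC))
np.savez("pics/wrist0b.npz",tcp_pos=[674.6454,-0.029,225.87],eef_rot=[-0.7071,0.7071,0.0004,-0.0005])
bot.move_ptp([501,346,265],down(np.pi+np.deg2rad(9)))
s=shot("wrist","w1"); print(s["tcp_pos"],s["joint_pos"],s["t"])
E
```

```text
[501.5 345.3 264.8] [ 0.9  0.2 -0.1  0.  -1.3 -0.8] 1.6
```

View pics/wrist0b.png

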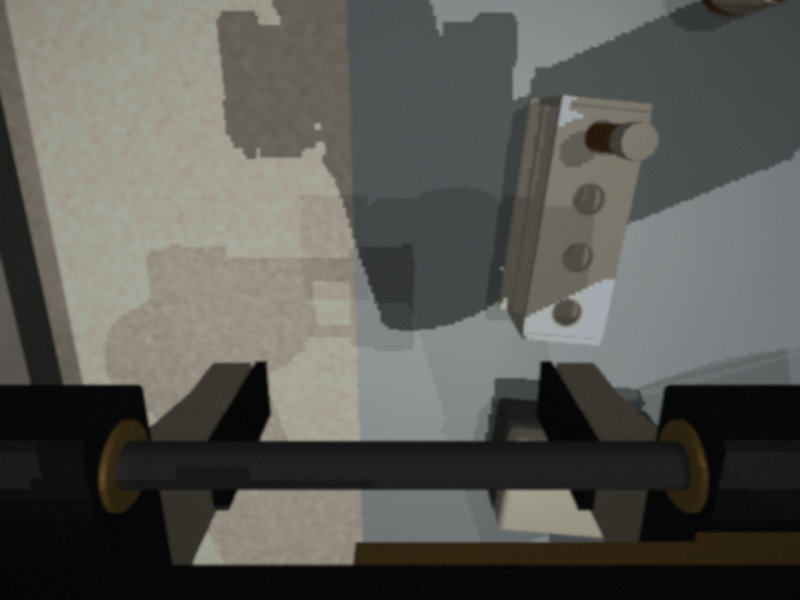

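View pics/w1.png

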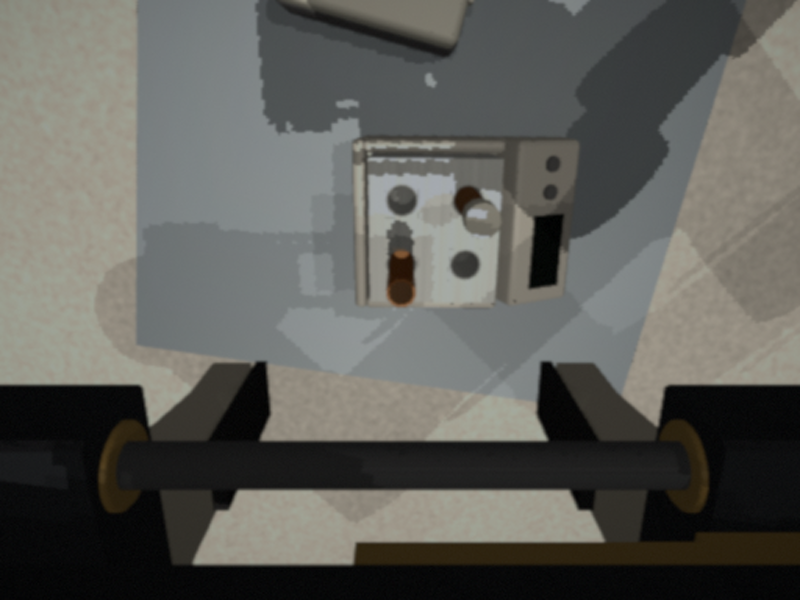

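w1 shows the open mouth at (401,292), the capped top at (481,219), and empty wells at (402,200) and (465,264). wrist0b shows the rack holes at (589,199), (577,257) and (567,312), with the rack cap at (633,141).

```bash
python3 - <<'E'
from h import *
k=1.5625
for f,l in {"w1":[("open",401,292,153),("cap",481,219,161),("wA",402,200,95),("wB",465,264,95)],
 "wrist0b":[("h1",589,199,60),("h2",577,257,60),("h3",567,312,60),("cap",633,141,114)]}.items():
    s=np.load(f"pics/{f}.npz")
    for m,u,v,z in l: print(f,m,back("wrist",u/k,v/k,z,s))
    print(proj("wrist",s["tcp_pos"],s)*k)
E
```

```text
w1 open [503.2 348.2 153. ]
w1 cap [470.9 302.8 161. ]
w1 wA [508.8 309.3  95. ]
w1 wB [463.8 342.5  95. ]
[406.2 391.4]
wrist0b h1 [565.  -37.8  60. ]
wrist0b h2 [568.6  -2.3  60. ]
wrist0b h3 [571.5  33.6  60. ]
wrist0b cap [565.4 -73.4 114. ]
[406.2 391.4]
```

Both estimates agree with the known geometry: heater yaw is about 8.2° and rack yaw about -5.2°. Next I grasp the tube.

```bash
python3 - <<'E'
from h import *
q=down(np.pi+np.deg2rad(8.2))
bot.line_to([503.2,348.3,200],ori=q)
bot.line_to([503.2,348.3,116],velocity=80)
s=bot.read_state(); print(s["tcp_pos"],s["contact_force"])
bot.move_gripper(5,force=20)
s=bot.read_state(); print(s["width"],s["finger_force"],s["contact_force"],s["moment"],s["tcp_pos"])
bot.line_to([503.2,348.3,190],velocity=80)
s=bot.read_state(); print(s["width"],s["finger_force"],s["contact_force"],s["moment"],s["tcp_pos"])
bot.line_to([568.4,-2.2,190],velocity=180,ori=down(np.pi-np.deg2rad(5.2)))
bot.line_to([568.4,-2.2,142],velocity=80)
s=shot("wrist","w2"); print(s["tcp_pos"],s["t"],s["width"]); shot("scene","s2",1)
w=cv2.imread("pics/w2.png"); c=cv2.imread("pics/s2.png")
u,v=proj("scene",[568,-2,80]).astype(int);print(u,v)
c=cv2.resize(c[v-60:v+60,u-50:u+50],(500,600),interpolation=cv2.INTER_CUBIC)
w=cv2.resize(w[130:530,300:500],(300,600),interpolation=cv2.INTER_CUBIC)
cv2.imwrite("pics/c2.png",np.hstack([c,w]))
E
```

```text
[503.5 348.6 116.6] [-0.1 -0.6  0.5]
15.162729532203459 19.999956339597702 [-0.6 -0.2 -0.4] [-0.  0.  0.] [503.2 348.3 116. ]
15.324737554238043 19.999836394563317 [-0.4  0.3 -0.5] [0. 0. 0.] [502.9 348.  189.3]
[568.7  -2.1 142.3] 8.525 15.224416897523268
235 211
```

View pics/c2.png

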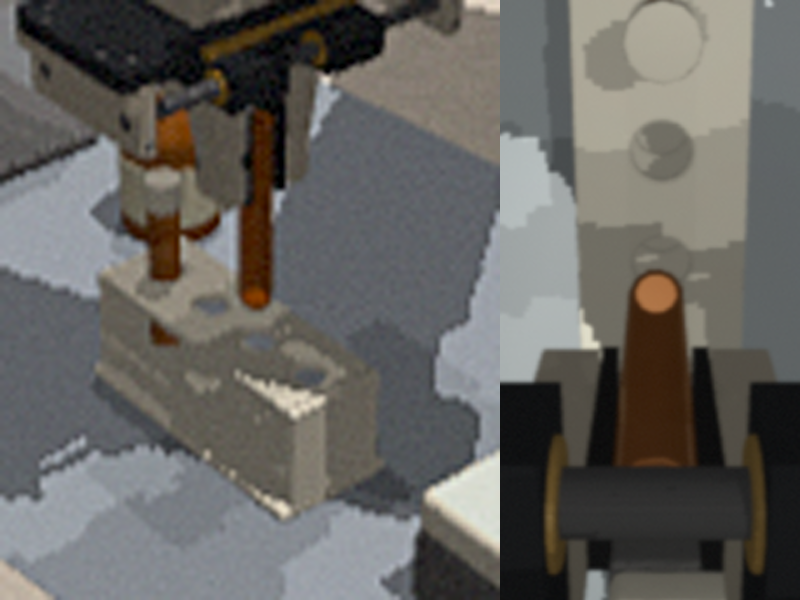

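The crop shows the tube upright in the fingers with its bottom disc at crop (656,293), hole 2 behind it at about (661,258), hole 1 at (661,150), and the cap at (663,42).

```bash
python3 - <<'E'
from h import *
k=1.5625
s=np.load("pics/w2.npz"); f=lambda u,v,z:back("wrist",((u-500)/1.5+300)/k,(v/1.5+130)/k,z,s)
print(s["tcp_pos"],"bot",f(656,293,79),"h2",f(661,258,60),"h1",f(661,150,60),"cap",f(663,42,114))
E
```

```text
[568.7  -2.1 142.3] bot [569.7   0.1  79. ] h2 [567.8  -3.9  60. ] h1 [564.8 -37.9  60. ] cap [561.5 -73.1 114. ]
```

```bash
python3 - <<'E'
from h import *
bot.line_to([567.2,-3.2,129],velocity=60)
bot.pause(0.2)
s=shot("wrist","w3",1); print(s["tcp_pos"],s["contact_force"],s["t"]); shot("scene","s3",1); shot("side","d3",1)
p=[567.5,-2.5,65]; T=[]
for n,f,h in (("scene","s3",26),("side","d3",26),("wrist","w3",50)):
    c=cv2.imread(f"pics/{f}.png"); u,v=np.round(proj(n,p,s if n=="wrist" else None)).astype(int)
    c=c[v-h:v+h,u-h:u+h]; print(n,u-h,v-h,266/(2*h)); T.append(cv2.resize(c,(266,266),interpolation=cv2.INTER_CUBIC))
cv2.imwrite("pics/c3.png",cv2.resize(np.hstack(T),None,fx=1,fy=1))
E
```

```text
[567.3  -3.2 129.2] [ 0.2  0.3 -0.4] 9.1917
scene 209 191 5.115384615384615
side 236 168 5.115384615384615
wrist 210 155 2.66
```

View pics/c3.png

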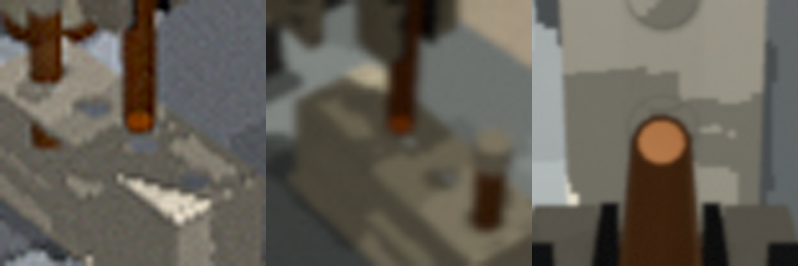

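The wrist crop shows the hole's outline centred at about (663,131) and the tube's outer bottom at about (661,144); the tube is nearly in line in all three views.

```bash
python3 - <<'E'
from h import *
s=np.load("pics/w3.npz"); f=lambda u,v,z:back("wrist",(u-532)/2.66+210,v/2.66+155,z,s)
print(s["tcp_pos"],"hole",f(663,131,60),"bot",f(661,145,66.2),"disc",f(661,142,68.2),"h1low",f(663,28,60))
k=5.1154
print("scene bot",back("scene",139/k+209,122/k+191,67),"h2",back("scene",145/k+209,142/k+191,60),"h1",back("scene",94/k+209,107/k+191,60),"h3",back("scene",196/k+209,182/k+191,60))
g=lambda u,v,z:back("side",(u-266)/k+236,v/k+168,z)
print("side bot",g(401,124,67),"h1",g(443,178,60))
E
```

```text
[567.3  -3.2 129.2] hole [567.8  -1.5  60. ] bot [568.5  -0.1  66.2] disc [568.3  -1.7  68.2] h1low [565.3 -29.2  60. ]
scene bot [563.1  -4.2  67. ] h2 [565.3   2.   60. ] h1 [562.8 -34.8  60. ] h3 [570.4  39.9  60. ]
side bot [570.2   0.   67. ] h1 [563.9 -38.3  60. ]
```

```bash
cat > low.py <<'E'
from h import *
def lower(x,y,z0,z1,step=2.,lim=4.,v=60):
    z=z0
    while z>z1:
        z=max(z-step,z1); bot.line_to([x,y,z],velocity=v); s=bot.read_state()
        if s["contact_force"][2]>lim: break
    return z,s
E
python3 - <<'E'
from low import *
x,y=566.9,-2.7
bot.line_to([x,y,127],velocity=60)
z,s=lower(x,y,126,110)
print(z,s["tcp_pos"],s["contact_force"],s["moment"],s["t"])
E
```

```text
110.0 [566.8  -2.7 109.8] [-0.3  0.2 -0.2] [-0. -0. -0.] 11.5917
```

```bash
python3 - <<'E'
from low import *
x,y=566.9,-2.7
z,s=lower(x,y,110,88,step=11)
print(z,s["contact_force"],s["t"])
z,s=lower(x,y,z,70,step=3)
print(z,s["contact_force"],s["t"])
if z<=71:
    z,s=lower(x,y,z,67,step=1,lim=3)
    print(z,s["tcp_pos"],s["contact_force"],s["moment"],s["t"],s["width"])
E
```

```text
88 [ 0.2 -0.3  0.8] 12.2583
70 [-1.1 -1.   0.1] 13.7583
68 [567.3  -2.7  68.9] [-1.8 -0.7  5.6] [-0.   0.7  0.1] 14.2583 15.421314501917953
```

```bash
python3 - <<'E'
from h import *
x,y=566.9,-2.7
bot.move_gripper(50); 
bot.line_to([x,y,180],velocity=100)
w=shot("wrist","w4a",1); 
bot.move_ptp([480,-359,300],down(np.deg2rad(86)))
bot.move_gripper(60)
s=shot("wrist","w4",1); print(s["tcp_pos"],s["joint_pos"],s["t"])
shot("side","d4",1)
a=cv2.imread("pics/w4a.png"); u,v=proj("wrist",[567,-2.5,106],w).astype(int); print(u,v)
def cut(im,u,v,h):
    y0=min(max(v-h,0),384-2*h);x0=min(max(u-h,0),512-2*h);print(x0,y0,400/(2*h));return cv2.resize(im[y0:y0+2*h,x0:x0+2*h],(400,400),interpolation=cv2.INTER_CUBIC)
b=cv2.imread("pics/w4.png")
cv2.imwrite("pics/c4.png",np.hstack([cut(a,u,v,100),cut(b,256,190,125)]))
E
```

```text
[ 480.2 -358.8  300. ] [-0.3  0.2 -0.   0.  -1.3 -1.3] 18.2583
257 198
157 98 2.0
131 65 1.6
```

View pics/c4.png

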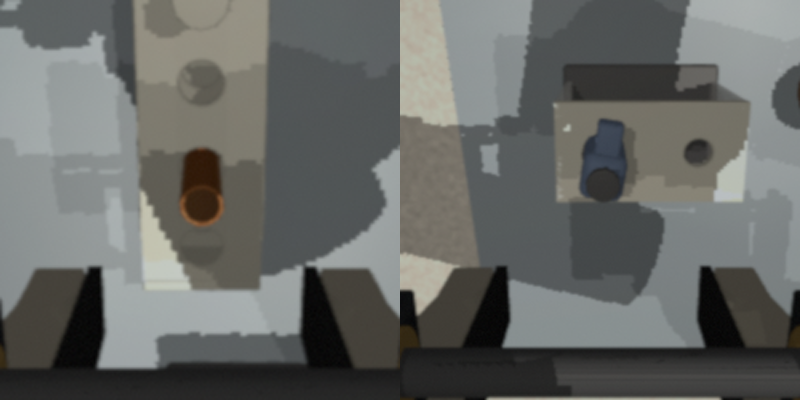

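The tube stands upright in hole 2 (mouth at crop (201,206)). The right crop shows the pipette's button at (603,184), its hook end at about (610,123), and the empty stand hole at (698,153).

```bash
python3 - <<'E'
from h import *
s=np.load("pics/w4.npz"); f=lambda u,v,z:back("wrist",(u-400)/1.6+131,v/1.6+65,z,s)
b=f(603,184,190);h=f(610.5,123,174);e=f(698,153,120)
print("button",b,"hookend",h,np.rad2deg(np.arctan2(*(b-h)[1::-1])),"empty",e,np.linalg.norm((e-b)[:2]),np.rad2deg(np.arctan2(*(e-b)[:2]))) 
print("plate",f(556,103,120),f(749,101,120),f(558,202,120),f(745,202,120))
a=np.load("pics/w4a.npz");m=back("wrist",201/2+157,206/2+98,106,a);print("mouth",m)
d=lambda u,v:None
E
```

```text
button [ 478.4 -359.2  190. ] hookend [ 450.8 -353.4  174. ] -11.848233558270758 empty [ 483.8 -300.2  120. ] 59.22137348079731 5.223768402093966
plate [ 446.6 -385.7  120. ] [ 453.5 -268.9  120. ] [ 509.9 -390.5  120. ] [ 518.3 -270.7  120. ]
mouth [567.4  -0.3 106. ]
```

```bash
python3 - <<'E'
from h import *
a=np.load("pics/w4a.npz");print("h1 in w4a",back("wrist",201/2+157,83/2+98,60,a))
q=down(np.deg2rad(80))
bot.line_to([479,-359,220],velocity=150,ori=q)
bot.line_to([479,-359,131],velocity=80)
s=bot.read_state(); print(s["tcp_pos"],s["contact_force"])
bot.move_gripper(15,force=25)
s=bot.read_state(); print(s["width"],s["finger_force"],s["contact_force"],s["moment"])
bot.line_to([479,-359,268],velocity=100)
s=bot.read_state(); print(s["tcp_pos"],s["width"],s["finger_force"],s["contact_force"],s["t"])
bot.line_to([567,-1.5,268],velocity=150)
bot.pause(.3)
s=shot("wrist","w5",1); print(s["tcp_pos"],s["t"],s["width"]); shot("scene","s5",1); shot("side","d5",1)
T=[];p=[567,-1.5,130]
for n,f,h in (("scene","s5",40),("side","d5",40),("wrist","w5",66)):
    c=cv2.imread(f"pics/{f}.png"); u,v=np.round(proj(n,p,s if n=="wrist" else None)).astype(int)
    c=c[v-h:v+h,u-h//2:u+h//2]; print(n,u-h//2,v-h,532/(2*h)); T.append(cv2.resize(c,(266,532),interpolation=cv2.INTER_CUBIC))
cv2.imwrite("pics/c5.png",np.hstack(T))
E
```

```text
h1 in w4a [564.2 -35.6  60. ]
[ 479.4 -359.2  131.6] [-0.2  0.4  0. ]
24.165178091312413 24.520960450172424 [0.3 0.3 0.8] [-0. -0. -0.]
[ 478.7 -358.9  267.2] 23.632680282935432 24.522802233695984 [ 1.   0.8 -0.2] 22.4917
[567.   -1.6 268. ] 25.4 24.19865450403802
scene 216 153 6.65
side 243 135 6.65
wrist 226 106 4.03030303030303
```

View pics/c5.png

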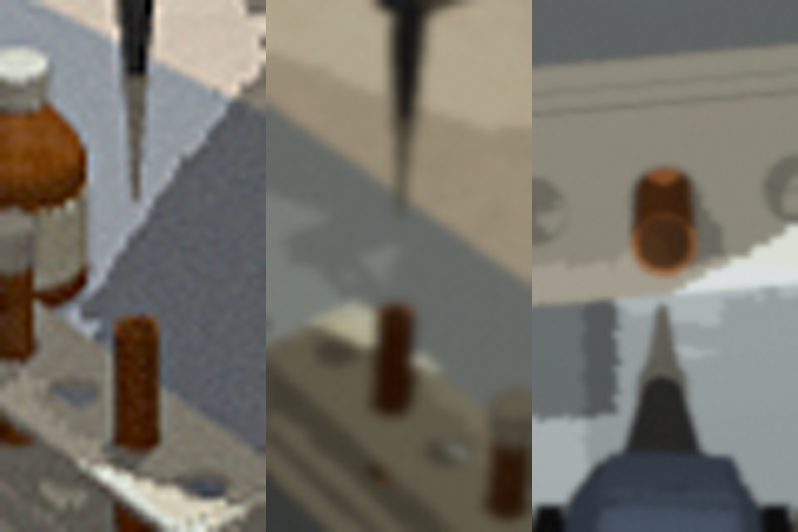

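The pipette is held upright. The tip is at scene (135,202), side (400,215) and wrist (661,304); the mouth is at scene (137,322), side (395,311) and wrist (664,243).

```bash
cat > off.py <<'E'
from h import *
from scipy.optimize import least_squares
def tri(obs,s):
    "obs: list of (cam,u,v) -> 3D point, residual px"
    r=lambda p:np.concatenate([proj(n,p,s)-[u,v] for n,u,v in obs])
    o=least_squares(r,[567,-1.5,120]); return o.x,o.fun
E
python3 - <<'E'
from off import *
s=np.load("pics/w5.npz")
def px(n,x,y): 
    u0,v0,k,c0={"scene":(216,153,6.65,0),"side":(243,135,6.65,266),"wrist":(226,106,4.0303,532)}[n]
    return n,(x-c0)/k+u0,y/k+v0
tip=[px("scene",135,202),px("side",400,215),px("wrist",661,304)]
mo=[px("scene",137,322),px("side",395,311),px("wrist",664,243)]
for nm,ob,z in (("tip",tip,157),("mouth",mo,106)):
    print(nm,*tri(ob,s),*[back(*o,z,s) for o in ob]); print(tri(ob[:2],s)[0])
E
```

```text
tip [566.7  -1.8 156.9] [-0.6 -0.2 -0.1  0.1  0.1 -0.1] [566.5  -0.2 157. ] [566.9  -1.9 157. ] [566.8  -1.9 157. ]
[566.6  -1.  156.7]
mouth [566.9  -1.2 108.3] [-0.7 -0.  -0.1 -0.2  0.1 -0.2] [563.4  -2.4 106. ] [568.3  -0.1 106. ] [567.7  -1.4 106. ]
[566.   -0.9 108. ]
```

```bash
python3 - <<'E'
from h import *
bot.line_to([567.3,-1.1,228],velocity=60)
bot.pause(.3)
s=shot("wrist","w6",1); print(s["tcp_pos"],s["contact_force"],s["t"],s["width"],s["finger_force"]); shot("scene","s6",1); shot("side","d6",1)
T=[];p=[567,-1.5,112]
for n,f,h in (("scene","s6",20),("side","d6",20),("wrist","w6",33)):
    c=cv2.imread(f"pics/{f}.png"); u,v=np.round(proj(n,p,s if n=="wrist" else None)).astype(int)
    c=c[v-h:v+h,u-h:u+h]; print(n,u-h,v-h,266/(2*h)); T.append(cv2.resize(c,(266,266),interpolation=cv2.INTER_CUBIC))
cv2.imwrite("pics/c6.png",np.hstack(T))
E
```

```text
[567.4  -1.1 228.3] [ 0.4 -0.3 -0.2] 26.6667 24.040387715419943 24.52296495437622
scene 216 180 6.65
side 242 161 6.65
wrist 225 146 4.03030303030303
```

View pics/c6.png

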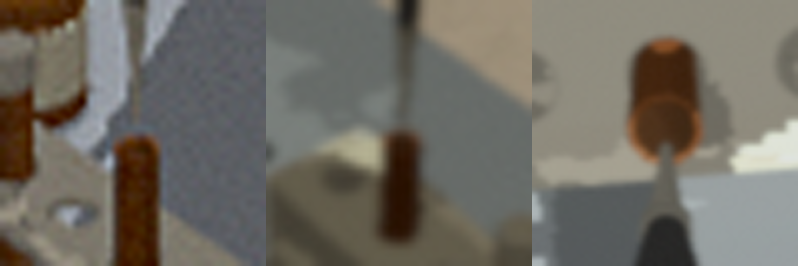

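The tip lies on the mouth's axis in all three views: scene (137,118) over (137,143), side (402,117) over (401,138), and wrist (666,145) over (665,125), about 1 cm above it. I'm handing in.

```bash
python3 -c "
from plant import bot
print(bot.close_job())"
```

```text
the job is handed in; nothing more can be done
None
```

I handed the job in; no verdict came back. The open tube stands released in the middle free rack hole, and the pipette is held upright and still, its tip centred about 1 cm above the tube's mouth (last camera check, 26.7 s on the clock).

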